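# Fit up a post foot on its base plate, ready for tacking

## Task

Fit up the post foot on the base plate, calling the side with the welded lip the back: stand the tall pipe stub on the chalk cross in the middle, and put the round cap centred on top of it. Stand the square-tube offcut on the long chalk line to the left of the pipe and the H-beam offcut on that line to its right, each square to the plate with a gap of about 25 mm to the pipe, and lay the flat bar in front of the pipe, centred along the short front chalk line and parallel to the lip. Leave the short pipe stub, brush, hammer and magnet where they lie.

Things in the scene. Friction and masses are not known exactly. Their poses are not given: they have to be found in the camera images.
- base_plate: Rusty plate fixed to the bench, 200 (x) by 220 (y), 8 mm thick; origin at the centre of its underside. A lip 10 mm thick, top 34 mm up, along its +x edge is the back (away from the robot within 0.4 rad); left is +y. Chalk: a long line along y through the centre, a 75 mm line along x crossing it at the centre; a front line along y, 110 mm long with end ticks, at x = -75 mm, centred on y = 0.
- pipe: Tall pipe stub, bare steel, standing on end: outside diameter 50 mm, bore 40 mm, height 50 mm, about 0.2 kg. Origin at the centre of its lower end, z up its axis.
- tube: Square-tube offcut, bare steel, standing on end: 40 x 40 mm outside, 4 mm wall, 45 mm high, about 0.2 kg. Origin at the centre of its lower end; x and y are square to its faces.
- beam: H-beam offcut, bare steel, standing on end so that the H shows from above, 45 mm high, about 0.25 kg. Two flanges, each 40 mm long (along y) and 6 mm thick, with outer faces 50 mm apart (along x), joined by a 6 mm web along x. Origin at the centre of its lower end. It may stand either way round so long as it is square to the plate.
- bar: Flat bar offcut, bare steel, lying flat: 25 mm (x) by 80 mm (its length, y), 12 mm thick, about 0.2 kg. Origin at the centre of its underside.
- cap: Round cap, a solid bare steel disc lying flat: diameter 58 mm, 12 mm thick, about 0.25 kg. Origin at the centre of its underside.
- short_pipe: Short pipe stub, not wanted, to be left alone: like the tall one (50 mm outside, 40 mm bore) but only 22 mm high. Origin at the centre of its lower end. It and the five parts above start on a loose grid, neighbours about 105 mm apart, on a fixed 4 mm plywood board.
- brush: Wire brush, wooden back 200 x 26 mm, 30 mm high, bristles down, standing on the bench between the base plate and the plywood, roughly pointing away from the robot Leave alone. Origin near the middle of its length.
- hammer: Hammer, 260 mm long, lying crosswise at the far side of the bench. Leave alone. Origin near the middle of its length.
- magnet: Red welding magnet, a flat stepped triangle about 78 x 65 mm and 16 mm thick, lying at the far side of the bench. Leave alone. Origin under its middle.
There are look-alikes about, which are no part of the job. Leave any black, purple or yellow look-alike of the bar alone.

How it is judged:
By the outcome, as a careful person would: the job done as asked, in the order asked, and still so for the second after the job is handed in, with the robot touching nothing.
It also fails if it takes over 134 s, if anything falls off the work surface, if the arm or the gripper's body presses on something with over 40 N, if the wrist force passes 120 N, or if a joint passes its speed limit or range.

## Robot

A 6-joint arm with a two-finger parallel gripper is mounted at the origin on the work surface. World frame = base frame: x ahead of the robot, y to its left, z up, the work surface at z = 0. Lengths are in m, angles in rad, forces in N, time in s.
With the tool pointing down it reaches from about 0.275 to 0.725 m from the base axis. Payload 15.9 kg.
Tool frame: the origin (TCP) lies midway between the tips of the shut fingers; the grasp point (between the pads) lies 19 mm behind it; z points along the fingers, y is the line along which they close (so a half turn about z gives the same grasp; the last joint's range is limited). The gripper opens to 85 mm and grips with 20 to 120 N. Pads are 22 mm wide; open, the fingers measure 114 mm over their backs; the gripper's body (76 mm by 85 mm) begins 54 mm behind the grasp point. The pads swing forward as they close: fully open they stand 13 mm farther back than shut.
Start: joints at [1.165, 0.213, -0.034, 1.323, 0, 1.571], TCP at [0.197, 0.459, 0.231] pointing down, gripper open.
Joint ranges: [-2.98, 2.98], [-0.74, 1.72], [-1.14, 1.35], [-2.1, 2.04], [-1.57, 1.44], [-3.14, 3.14]. Speed limits (rad/s): [1.89, 1.89, 2.39, 2.57, 3.14, 3.14].

## Interface

Orientations are given as a 3x3 rotation matrix whose columns are the frame's x, y, z axes.
In Python, from cell import robot gives the robot as it stands.
- The arm moves only by the shell command python3 -m pendant 'ROWS' [OPENING] [FORCE]. ROWS is JSON, a list of rows, each a list of 6 numbers: the shift along the tool's x, y, z in units of 40 mm (1.0 is 40 mm), then the turn, a rotation vector about the tool's x, y, z in units of 6 degrees (1.0 is 6 degrees). A call has 1 to 12 rows; each row is the pose to reach, as a shift and turn from the pose commanded when the call began, along the tool's axes at that moment; what a row does not reach only later rows make up. A row lasts 1/8 s, in which the tool goes at most 62.5 mm and 10.7 degrees, less where a joint would pass 70% of its speed; a pose out of reach is approached as far as the arm can. A call with a gripper value outside its range is refused whole. OPENING is the opening, from 0 (shut) to 1 (fully open), set as the call begins (- or left out, the last holds). The fingers move at their own pace and stop on an object; FORCE is the grip in N (left out, the last holds). Time passes only in rows, so rows that repeat a pose let the fingers close. It gives the time, the measured TCP pose, the force, the opening and the grip force at its end, in the units of the state.
- robot.state(): the state, without advancing time (a new reading comes with each control period).
- robot.get_image(name): name is "side" or "top" or "wrist"; returns a dict with "color" (400x640x3 uint8, red, green, blue), "fx", "fy", "cx", "cy" (pixels), "view" (4x4, takes a point from world to camera coordinates). Camera axes: x right, y down, z forward; pixel columns grow to the right and rows downward; lengths in m; the calibration is good to about 2 mm. A picture is of the moment at which its call begins. There is no depth.
- robot.sign_off(): hands the job in; it is judged then, once.
The state is a dict: "time_s": time; "joints": joint angles; "qd": joint speeds; "effort": joint torques, N m; "eef_pos": TCP position; "tcp_rot": TCP orientation; "ft_force": force on the tool from outside, world axes, zero at the start; "torque": the same for the moment, N m; "grip_width": finger opening in m; "finger_force": force on a finger pad.
Only numpy, scipy, OpenCV 4.12 (cv2) and the standard library are available. Lean on these libraries where they do the work, as an engineer would, in place of code of your own. Each camera call takes 0.05 s, during which the arm holds its last target. There are 200 camera calls.

## Working session

There is one attempt and no reset: what is moved stays moved. The work goes in short steps, Python scripts to look and compute and a shell command to move; the robot and the scene stay as the last step left them, time stands still between calls to the robot, and variables do not carry over. Pictures are saved under pics/ and viewed, at most 15 in all, crops included, and the job is handed in when it is done.

```bash
ls; mkdir -p pics; python3 - <<'E'
from cell import robot
import cv2,numpy as np
s=robot.state();print({k:np.round(v,3).tolist() for k,v in s.items()})
for n in("top","side"):
    r=robot.get_image(n);cv2.imwrite(f"pics/{n}0.png",r["color"][:,:,::-1]);print(n,r["fx"],r["fy"],r["cx"],r["cy"],np.round(r["view"],4).tolist())
E
```

```text
pics
{'time_s': 0.0, 'joints': [1.165, 0.213, -0.035, 1.323, -0.0, 1.571], 'qd': [0.001, 0.001, 0.001, -0.001, -0.001, -0.001], 'effort': [0.003, -68.616, 48.712, 0.017, 0.0, 0.0], 'eef_pos': [0.197, 0.459, 0.231], 'tcp_rot': [[-0.919, 0.395, -0.0], [0.395, 0.919, -0.001], [-0.0, -0.001, -1.0]], 'ft_force': [0.924, 0.404, -0.786], 'torque': [0.071, 0.0, 0.015], 'finger_force': 0.0, 'grip_width': 0.086}
top 519.4536596520726 519.4536596520726 322.82499885562726 201.31754107093673 [[0.0019, -1.0, -0.002, 0.0532], [-0.9989, -0.0018, -0.0476, 0.5618], [0.0476, 0.0021, -0.9989, 1.5985], [0.0, 0.0, 0.0, 1.0]]
side 432.6041085548597 432.6041085548597 315.2243378901444 199.24198135127614 [[-0.9934, -0.114, 0.0153, 0.5661], [-0.0706, 0.4991, -0.8637, 0.0478], [0.0909, -0.859, -0.5038, 1.1363], [0.0, 0.0, 0.0, 1.0]]
```

View pics/top0.png

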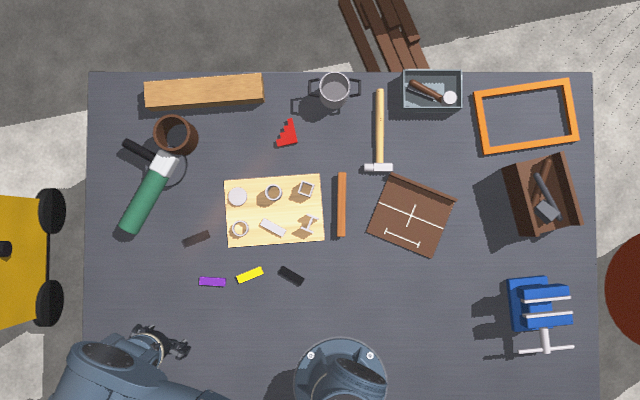

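View pics/side0.png

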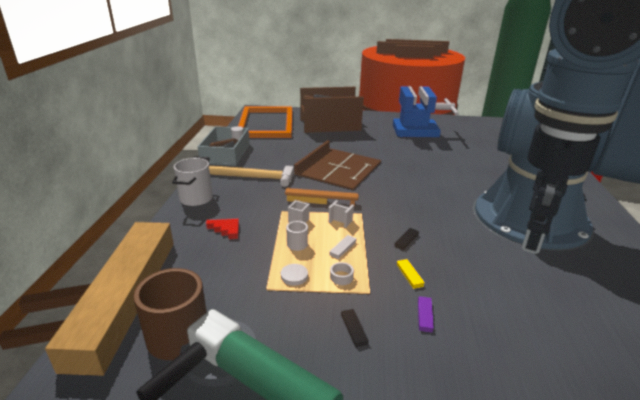

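```bash
cat > h.py <<'E'
from cell import robot
import cv2,numpy as np
from scipy.spatial.transform import Rotation as R
def K(r): return np.array([[r["fx"],0,r["cx"]],[0,r["fy"],r["cy"]],[0,0,1]])
def w(r,u,v,z):
    V=np.array(r["view"]);d=V[:3,:3].T@np.linalg.solve(K(r),[u,v,1.]);c=-V[:3,:3].T@V[:3,3]
    return c+d*(z-c[2])/d[2]
def px(r,p):
    V=np.array(r["view"]);q=K(r)@(V[:3,:3]@np.array(p,float)+V[:3,3]);return q[:2]/q[2]
def rel(p,ydeg=None):
    """row from the present pose to TCP p, pointing down, closing line y at ydeg (mod 180)"""
    s=robot.state();R0=np.array(s["tcp_rot"]);d=R0.T@(np.array(p)-s["eef_pos"])/.04
    y=np.degrees(np.arctan2(R0[1,1],R0[0,1]))
    a=y if ydeg is None else y+(ydeg-y+90)%180-90
    a=np.radians(a);Y=np.array([np.cos(a),np.sin(a),0]);Z=np.array([0,0,-1.]);Rt=np.c_[np.cross(Y,Z),Y,Z]
    t=np.degrees(R.from_matrix(R0.T@Rt).as_rotvec())/6
    return np.round(np.r_[d,t],3).tolist()
def st():
    s=robot.state();print(round(s["time_s"],2),np.round(s["eef_pos"],4),"yang",round(np.degrees(np.arctan2(s["tcp_rot"][1][1],s["tcp_rot"][0][1])),2),"j",np.round(s["joints"],2),"w",round(s["grip_width"],4),"f",np.round(s["ft_force"],1))
E
python3 - <<'E'
from h import *
r=robot.get_image("top")
for n,u,v,z in [("cap",238,196,.016),("pipe",273,192,.054),("tube",306,187,.05),("short",240,229,.026),("bar",271,228,.016),("beam",309,225,.05),("cross",411,215,.008),("pl front-left",367,236,.008),("pl fr",434,257,.008),("brush",342,205,.03),("f1",386,231,.008),("f2",420,244,.008)]: print(n,np.round(w(r,u,v,z),4))
r=robot.get_image("wrist");V=r["view"];s=robot.state();c=-V[:3,:3].T@V[:3,3]
T=np.array(s["tcp_rot"]);print(r["fx"],r["cx"],r["cy"],"cam in tool",T.T@(c-s["eef_pos"]),(V[:3,:3]@T).round(3).tolist())
print(rel([.38,.17,.36],90))
E
```

```text
cap [0.5776 0.3173 0.016 ]
pipe [0.5878 0.2051 0.054 ]
tube [0.6034 0.1054 0.05  ]
short [0.4755 0.3085 0.026 ]
bar [0.4787 0.2143 0.016 ]
beam [0.4881 0.0959 0.05  ]
cross [ 0.5199 -0.2199  0.008 ]
pl front-left [ 0.4545 -0.083   0.008 ]
pl fr [ 0.39   -0.2903  0.008 ]
brush [ 0.5497 -0.0047  0.03  ]
f1 [ 0.4701 -0.142   0.008 ]
f2 [ 0.43   -0.2473  0.008 ]
311.38184930761525 321.2087828392892 201.72634369936242 cam in tool [ 0.07082631 -0.00095103 -0.14235868] [[-0.001, 1.0, -0.0], [-0.961, -0.001, -0.276], [-0.276, -0.0, 0.961]]
[-7.051, -4.842, -3.222, -0.006, -0.002, -3.875]
```

```bash
python3 - <<'E'
from h import *
print(rel([.46,.2,.24],90), rel([.46,-.2,.24],90))
E
```

```text
[-8.592, -3.361, -0.223, -0.006, -0.002, -3.875] [-12.54, -12.549, -0.216, -0.006, -0.002, -3.875]
```

```bash
python3 -m pendant '[[-8.6,-3.36,-0.22,0,0,-3.88],[-8.6,-3.36,-0.22,0,0,-3.88],[-8.6,-3.36,-0.22,0,0,-3.88],[-8.6,-3.36,-0.22,0,0,-3.88],[-8.6,-3.36,-0.22,0,0,-3.88],[-8.6,-3.36,-0.22,0,0,-3.88],[-8.6,-3.36,-0.22,0,0,-3.88],[-8.6,-3.36,-0.22,0,0,-3.88],[-8.6,-3.36,-0.22,0,0,-3.88],[-8.6,-3.36,-0.22,0,0,-3.88],[-8.6,-3.36,-0.22,0,0,-3.88],[-8.6,-3.36,-0.22,0,0,-3.88]]' 1 ; python3 - <<'E'
from h import *
import pickle
st();r=robot.get_image("wrist");pickle.dump(r,open("b.pkl","wb"));cv2.imwrite("pics/b.png",r["color"][:,:,::-1])
print(rel([.46,-.2,.24],90))
E
```

```text
time_s: 1.7
eef_pos: [0.4602, 0.2004, 0.2402]
tcp_rot: [[-1.0, -0.001, 0.0], [-0.001, 1.0, 0.0], [-0.0, 0.0, -1.0]]
ft_force: [0.2, 0.2, 0.2]
grip_width: 0.0857
finger_force: 0.0
1.7 [0.4602 0.2004 0.2402] yang 90.07 j [ 0.41  0.22 -0.01  1.35  0.    0.41] w 0.0857 f [0.2 0.2 0.2]
[0.015, -10.008, 0.003, 0.0, 0.0, 0.009]
```

View pics/b.png

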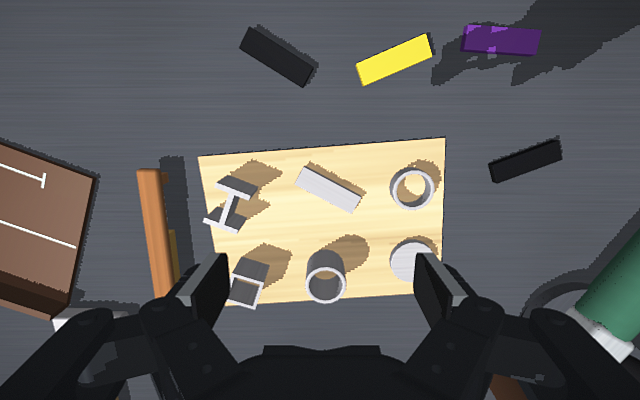

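```bash
python3 -m pendant '[[0.25,-10,0,0,0,0],[0.25,-10,0,0,0,0],[0.25,-10,0,0,0,0],[0.25,-10,0,0,0,0],[0.25,-10,0,0,0,0],[0.25,-10,0,0,0,0],[0.25,-10,0,0,0,0],[0.25,-10,0,0,0,0],[0.25,-10,0,0,0,0],[0.25,-10,0,0,0,0],[0.25,-10,0,0,0,0],[0.25,-10,0,0,0,0]]' ; python3 - <<'E'
from h import *
import pickle
st();r=robot.get_image("wrist");pickle.dump(r,open("p.pkl","wb"));cv2.imwrite("pics/p.png",r["color"][:,:,::-1])
b=pickle.load(open("b.pkl","rb"))["color"][:,:,::-1][120:320,190:457]
cv2.imwrite("pics/b3.png",cv2.resize(b,None,fx=3,fy=3,interpolation=cv2.INTER_CUBIC))
E
```

```text
time_s: 3.25
eef_pos: [0.4507, -0.1995, 0.2402]
tcp_rot: [[-1.0, -0.001, 0.0], [-0.001, 1.0, -0.0], [-0.0, -0.0, -1.0]]
ft_force: [-0.2, 0.8, -0.9]
grip_width: 0.0856
finger_force: 0.0
3.25 [ 0.4507 -0.1995  0.2402] yang 90.07 j [-0.42  0.2  -0.03  1.34 -0.   -0.42] w 0.0856 f [-0.2  0.8 -0.9]
```

View pics/p.png

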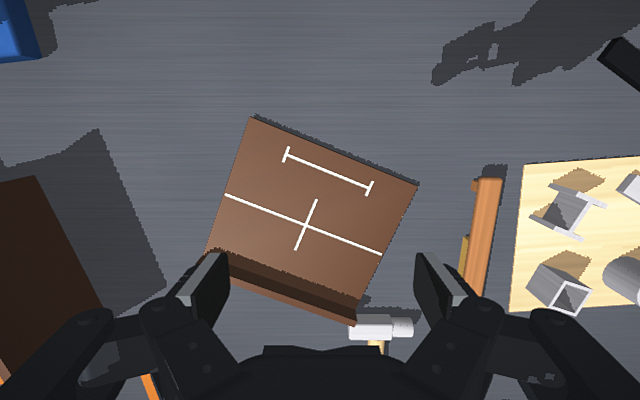

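View pics/b3.png

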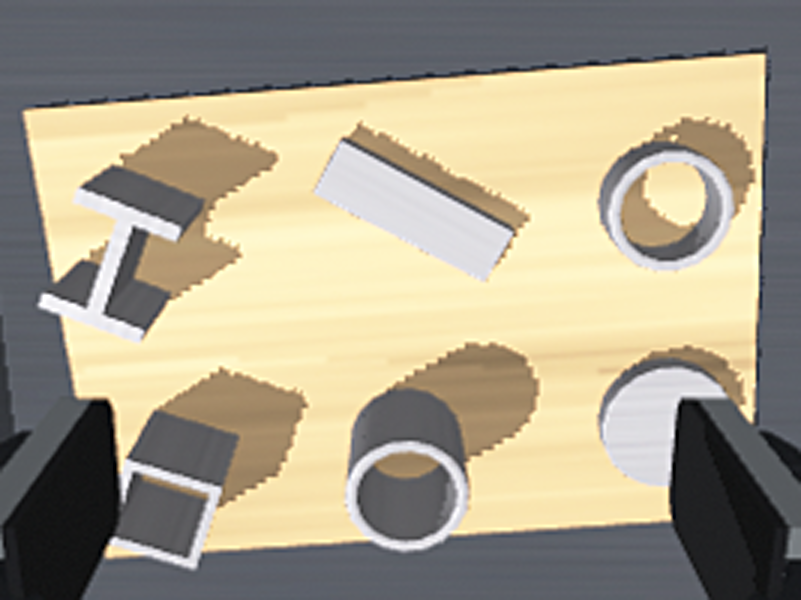

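```bash
cat > seg.py <<'E'
from h import *
def blobs(r,z,lo=185,amin=40,roi=None):
    c=r["color"].astype(int);m=((c.min(2)>lo)&(c.max(2)-c.min(2)<25)).astype(np.uint8)
    if roi: k=np.zeros_like(m);k[roi[1]:roi[3],roi[0]:roi[2]]=1;m*=k
    n,l,s,ce=cv2.connectedComponentsWithStats(m)
    for i in range(1,n):
        if s[i,4]<amin: continue
        v,u=np.nonzero(l==i);u0,v0=ce[i]
        zz=z(u0,v0) if callable(z) else z
        P=np.array([w(r,a,b,zz)[:2] for a,b in zip(u,v)]);
        (cx,cy),(a,b),t=cv2.minAreaRect((P*1000).astype(np.float32))
        mc,mr=cv2.minEnclosingCircle((P*1000).astype(np.float32))
        print("px",np.round(ce[i]),s[i,4],"z",zz,"rect c",round(cx,1),round(cy,1),"size",round(a,1),round(b,1),"ang",round(t,1),"| circ",np.round(mc,1),round(mr,1),"mean",np.round(P.mean(0)*1000,1))
E
python3 - <<'E'
from seg import *
import pickle
b=pickle.load(open("b.pkl","rb"));p=pickle.load(open("p.pkl","rb"))
def z(u,v):
    if u>370 or (u>280 and v<220): return .026 if u>370 and v<220 else .016
    return .054 if u>280 else .049
blobs(b,z,roi=(190,150,440,320))
print("chalk");blobs(p,.008,lo=150,roi=(220,140,385,257))
# line ends
for q in[(224.5,194.5),(382,254.5),(316,199.5),(296,249.5),(287,154.5),(370,189),(248,116.5),(419,183)]: print(q,np.round(w(p,*q,.008)*1000,1))
E
```

```text
px [327. 190.] 1251 z 0.016 rect c 480.3 207.6 size 79.1 23.9 ang 61.6 | circ [480.5 207.6] 40.7 mean [480.  207.2]
px [413. 190.] 380 z 0.026 rect c 477.5 308.6 size 46.1 48.4 ang 0.0 | circ [477.4 308.5] 24.4 mean [476.9 308.3]
px [226. 208.] 525 z 0.049 rect c 493.0 93.1 size 39.6 50.1 ang 67.5 | circ [492.5  93. ] 31.1 mean [492.2  93.3]
px [406. 260.] 854 z 0.016 rect c 572.9 311.5 size 41.8 55.3 ang 64.2 | circ [575.8 317.9] 28.2 mean [573.4 310. ]
px [325. 285.] 339 z 0.054 rect c 586.2 204.5 size 47.7 46.9 ang 90.0 | circ [586.7 204.6] 24.3 mean [586.2 204.3]
px [247. 291.] 254 z 0.049 rect c 598.2 105.3 size 39.7 39.2 ang 71.0 | circ [597.4 105.8] 27.0 mean [597.4 109.8]
chalk
px [327. 171.] 363 z 0.008 rect c 448.4 -191.8 size 113.6 20.6 ang 67.7 | circ [ 448.3 -191.9] 57.4 mean [ 448.1 -193. ]
px [303. 224.] 625 z 0.008 rect c 518.3 -220.4 size 203.5 71.2 ang 86.1 | circ [ 518.7 -220.4] 107.5 mean [ 516.8 -222.6]
(224.5, 194.5) [ 477.9 -320.2    8. ]
(382, 254.5) [ 559.4 -120.     8. ]
(316, 199.5) [ 484.3 -206.5    8. ]
(296, 249.5) [ 552.3 -233.     8. ]
(287, 154.5) [ 428.3 -241.     8. ]
(370, 189) [ 470.8 -139.6    8. ]
(248, 116.5) [ 384.3 -285.     8. ]
(419, 183) [463.2 -79.6   8. ]
```

```bash
python3 - <<'E'
from h import *
print(rel([.5865,.2045,.15],157.8))
E
```

```text
[-3.406, 10.099, 2.254, -0.001, 0.001, -11.29]
```

```bash
python3 -m pendant '[[-3.4,10.1,2.25,0,0,-11.29],[-3.4,10.1,2.25,0,0,-11.29],[-3.4,10.1,2.25,0,0,-11.29],[-3.4,10.1,2.25,0,0,-11.29],[-3.4,10.1,2.25,0,0,-11.29],[-3.4,10.1,2.25,0,0,-11.29],[-3.4,10.1,2.25,0,0,-11.29],[-3.4,10.1,2.25,0,0,-11.29],[-3.4,10.1,2.25,0,0,-11.29],[-3.4,10.1,2.25,0,0,-11.29],[-3.4,10.1,2.25,0,0,-11.29],[-3.4,10.1,2.25,0,0,-11.29]]' >/dev/null; python3 - <<'E'
from seg import *
st();print(rel([.5865,.2045,.018],157.8))
r=robot.get_image("wrist");cv2.imwrite("pics/g.png",r["color"][:,:,::-1])
blobs(r,lambda u,v:.054)
E
```

```text
4.8 [0.5865 0.2036 0.1505] yang 157.71 j [ 0.33  0.49  0.15  1.23 -0.   -0.85] w 0.0852 f [ 0.1  0.2 -0.6]
[-0.021, 0.01, 3.313, -0.004, 0.003, -0.014]
px [384.  18.] 1220 z 0.054 rect c 496.9 99.4 size 26.2 48.7 ang 67.7 | circ [496.8  99.5] 27.4 mean [496.  97.]
px [254.  89.] 1055 z 0.054 rect c 597.7 105.6 size 38.9 39.0 ang 71.0 | circ [597.8 105.7] 26.9 mean [597.4 104.9]
px [433. 150.] 2475 z 0.054 rect c 491.4 197.8 size 68.1 21.0 ang 61.6 | circ [491.7 197.8] 35.4 mean [490.8 196.7]
px [319. 204.] 824 z 0.054 rect c 587.2 204.4 size 46.9 48.2 ang 67.6 | circ [587.5 204.4] 24.4 mean [587.3 203.5]
px [470. 243.] 401 z 0.054 rect c 485.0 285.3 size 32.7 43.1 ang 72.6 | circ [486.6 290. ] 21.7 mean [484.1 282.3]
px [366. 293.] 1476 z 0.054 rect c 581.3 294.5 size 34.2 48.7 ang 11.0 | circ [574.6 293.3] 24.5 mean [580.6 293.6]
px [457. 300.] 75 z 0.054 rect c 507.3 331.5 size 9.1 11.2 ang 67.6 | circ [507.3 331.5] 7.2 mean [508.7 330.2]
```

View pics/g.png

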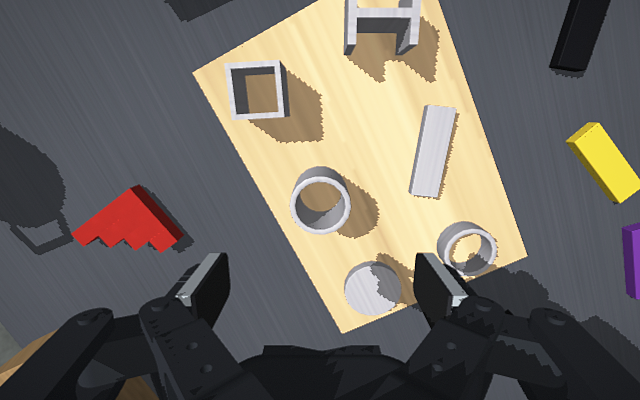

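```bash
python3 -m pendant '[[-0.02,0,0.8,0,0,0],[-0.02,0,1.8,0,0,0],[-0.02,0,2.6,0,0,0],[-0.02,0,3.1,0,0,0],[-0.02,0,3.3,0,0,0],[-0.02,0,3.3,0,0,0],[-0.02,0,3.3,0,0,0]]' >/dev/null; python3 -m pendant '[[0,0,0,0,0,0],[0,0,0,0,0,0],[0,0,0,0,0,0],[0,0,0,0,0,0],[0,0,0,0,0,0],[0,0,0,0,0,0],[0,0,0,0,0,0],[0,0,0,0,0,0]]' 0 60; python3 -m pendant '[[0,0,-0.4,0,0,0],[0,0,-1.2,0,0,0],[0,0,-2.2,0,0,0],[0,0,-3.2,0,0,0],[0,0,-3.2,0,0,0]]'; python3 - <<'E'
from h import *
st();print(rel([.5185,-.22,.1],157.8))
E
```

```text
time_s: 6.72
eef_pos: [0.5871, 0.205, 0.0189]
tcp_rot: [[-0.378, -0.926, 0.001], [-0.926, 0.378, 0.0], [-0.001, -0.001, -1.0]]
ft_force: [-1.3, -0.2, 7.6]
grip_width: 0.0477
finger_force: 62.2
time_s: 7.35
eef_pos: [0.5883, 0.2055, 0.1502]
tcp_rot: [[-0.378, -0.926, 0.005], [-0.926, 0.378, 0.002], [-0.004, -0.004, -1.0]]
ft_force: [0.9, -0.7, -2.3]
grip_width: 0.048
finger_force: 62.6
7.35 [0.5883 0.2055 0.1502] yang 157.77 j [ 0.34  0.49  0.15  1.23  0.   -0.85] w 0.048 f [ 0.9 -0.7 -2.3]
[10.512, -2.403, 1.225, -0.041, 0.036, -0.004]
```

```bash
python3 -m pendant '[[10.5,-2.4,1.0,0,0,0],[10.5,-2.4,1.0,0,0,0],[10.5,-2.4,1.0,0,0,0],[10.5,-2.4,1.0,0,0,0],[10.5,-2.4,1.0,0,0,0],[10.5,-2.4,1.0,0,0,0],[10.5,-2.4,1.0,0,0,0],[10.5,-2.4,1.0,0,0,0],[10.5,-2.4,1.0,0,0,0],[10.5,-2.4,1.0,0,0,0],[10.5,-2.4,1.0,0,0,0],[10.5,-2.4,1.0,0,0,0]]' >/dev/null; python3 - <<'E'
from seg import *
st();print(rel([.5185,-.22,.0225],157.8))
r=robot.get_image("wrist");cv2.imwrite("pics/h.png",r["color"][:,:,::-1])
blobs(r,.151-.018+.05-.045,amin=30)
E
```

```text
8.85 [ 0.5169 -0.2196  0.1062] yang 157.83 j [-0.4   0.39 -0.11  1.07  0.   -1.59] w 0.0478 f [-0.7  0.4 -2.7]
[-0.007, -0.041, 2.092, -0.001, 0.0, 0.005]
px [319. 250.] 7331 z 0.138 rect c 511.9 -249.1 size 112.2 50.1 ang 81.1 | circ [ 504.5 -247.9] 57.3 mean [ 510.  -236.7]
px [414. 185.] 709 z 0.138 rect c 470.6 -242.6 size 51.5 9.5 ang 67.8 | circ [ 470.5 -242.6] 26.1 mean [ 468.2 -248.3]
px [253. 263.] 444 z 0.138 rect c 536.4 -242.4 size 21.2 5.8 ang 48.9 | circ [ 534.8 -241.1] 10.6 mean [ 535.7 -242.6]
px [391. 266.] 453 z 0.138 rect c 485.7 -221.3 size 21.2 6.0 ang 85.5 | circ [ 487.6 -221.5] 10.6 mean [ 486.1 -221.1]
px [319. 313.] 255 z 0.138 rect c 520.1 -212.1 size 16.9 4.3 ang 30.5 | circ [ 520.3 -212.3] 8.5 mean [ 520.2 -212.1]
px [201. 369.] 537 z 0.138 rect c 578.1 -204.9 size 18.3 11.8 ang 34.9 | circ [ 578.1 -204.6] 9.7 mean [ 578.8 -205.3]
```

View pics/h.png

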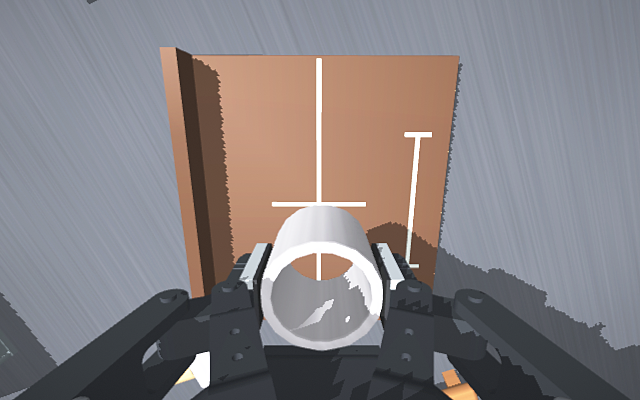

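```bash
python3 - <<'E'
from seg import *
r=robot.get_image("wrist")
for q in[(272.5,204),(366,204),(319,204),(319,58)]: print(np.round(w(r,*q,.008)*1000,1))
print(px(r,[.5185,-.22,.008]), rel([.5185,-.22,.023],157.8))
E
```

```text
[ 552.5 -234.3    8. ]
[ 482.8 -205.7    8. ]
[ 517.8 -220.1    8. ]
[ 476.7 -320.     8. ]
[318.26626075 204.3843336 ] [-0.014, -0.041, 2.079, -0.001, -0.0, 0.001]
```

```bash
python3 -m pendant '[[0,-0.03,0.6,0,0,0],[0,-0.03,1.3,0,0,0],[0,-0.03,1.75,0,0,0],[0,-0.03,1.95,0,0,0],[0,-0.03,2.03,0,0,0],[0,-0.03,2.08,0,0,0],[0,-0.03,2.08,0,0,0],[0,-0.03,2.08,0,0,0]]'; python3 -m pendant '[[0,0,0,0,0,0],[0,0,0,0,0,0],[0,0,0,0,0,0],[0,0,0,0,0,0],[0,0,0,0,0,0]]' 1; python3 -m pendant '[[0,0,-0.5,0,0,0],[0,0,-1.5,0,0,0],[0,0,-2.5,0,0,0],[0,0,-3,0,0,0],[0,0,-3,0,0,0]]' >/dev/null; python3 - <<'E'
from seg import *
st();r=robot.get_image("wrist");cv2.imwrite("pics/i.png",r["color"][:,:,::-1])
blobs(r,.058,amin=100)
print(rel([.5765,.316,.14],157.8))
E
```

```text
time_s: 9.95
eef_pos: [0.518, -0.2208, 0.0233]
tcp_rot: [[-0.378, -0.926, 0.001], [-0.926, 0.378, -0.0], [0.0, -0.001, -1.0]]
ft_force: [-0.0, -0.4, -1.8]
grip_width: 0.0481
finger_force: 62.7
time_s: 10.58
eef_pos: [0.5177, -0.2207, 0.0229]
tcp_rot: [[-0.378, -0.926, -0.0], [-0.926, 0.378, 0.0], [-0.0, 0.0, -1.0]]
ft_force: [-0.8, -0.8, -1.4]
grip_width: 0.0858
finger_force: 0.0
11.2 [ 0.5186 -0.221   0.1442] yang 157.77 j [-0.4   0.37 -0.04  1.16 -0.   -1.59] w 0.0855 f [-0.2 -0.5 -0.5]
px [323. 195.] 2867 z 0.058 rect c 513.2 -232.2 size 168.0 58.5 ang 86.0 | circ [ 513. -232.] 88.2 mean [ 513.5 -228.9]
px [403. 188.] 652 z 0.058 rect c 456.3 -208.9 size 92.8 16.8 ang 67.7 | circ [ 456.  -208.7] 47.1 mean [ 455.3 -211.1]
px [197. 277.] 581 z 0.058 rect c 635.8 -205.6 size 57.9 14.4 ang 36.6 | circ [ 632.4 -201. ] 29.0 mean [ 635.8 -204.4]
px [447. 279.] 613 z 0.058 rect c 444.9 -127.2 size 14.7 58.1 ang 8.4 | circ [ 449.9 -126.4] 29.1 mean [ 445.5 -125.2]
px [228. 339.] 641 z 0.058 rect c 639.5 -140.5 size 14.9 50.7 ang 2.5 | circ [ 637.6 -140.6] 25.8 mean [ 639.1 -140.5]
[-12.975, 3.721, 0.068, -0.006, -0.0, -0.005]
```

```bash
python3 -m pendant '[[-12.98,3.72,0.07,0,0,0],[-12.98,3.72,0.07,0,0,0],[-12.98,3.72,0.07,0,0,0],[-12.98,3.72,0.07,0,0,0],[-12.98,3.72,0.07,0,0,0],[-12.98,3.72,0.07,0,0,0],[-12.98,3.72,0.07,0,0,0],[-12.98,3.72,0.07,0,0,0],[-12.98,3.72,0.07,0,0,0],[-12.98,3.72,0.07,0,0,0],[-12.98,3.72,0.07,0,0,0],[-12.98,3.72,0.07,0,0,0]]' >/dev/null; python3 - <<'E'
from seg import *
st();r=robot.get_image("wrist")
blobs(r,.016,amin=200)
cv2.imwrite("pics/j.png",np.hstack([cv2.imread("pics/i.png")[:,120:520],r["color"][:,120:520,::-1]]))
E
```

```text
12.75 [0.5764 0.3151 0.1398] yang 157.7 j [ 0.5   0.57  0.26  1.26 -0.   -0.68] w 0.0854 f [ 0.2 -0.5 -0.2]
px [381.  39.] 2496 z 0.016 rect c 485.9 217.3 size 57.0 24.2 ang 61.6 | circ [485.8 217.2] 30.8 mean [485.6 217. ]
px [429. 146.] 853 z 0.016 rect c 475.4 310.6 size 50.1 49.7 ang 74.6 | circ [475.2 310.6] 25.3 mean [474.9 309.8]
px [321. 198.] 3065 z 0.016 rect c 576.5 318.1 size 55.2 56.1 ang 67.6 | circ [576.6 318.2] 28.5 mean [576.5 317.6]
```

View pics/j.png

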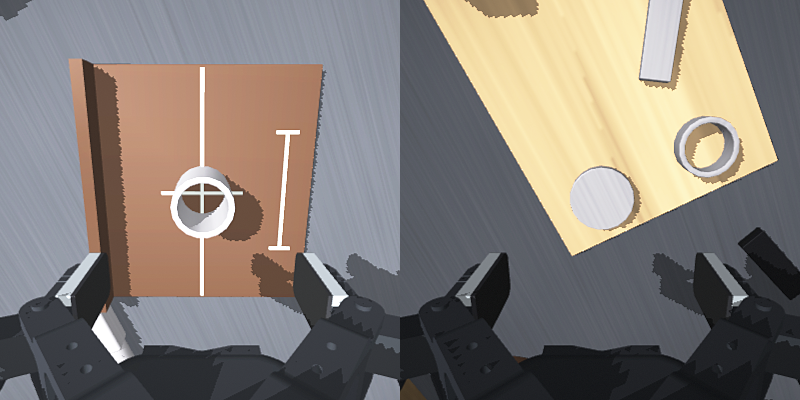

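```bash
python3 -m pendant '[[-0.07,0.03,0.8,0,0,0],[-0.07,0.03,1.8,0,0,0],[-0.07,0.03,2.7,0,0,0],[-0.07,0.03,3.2,0,0,0],[-0.07,0.03,3.4,0,0,0],[-0.07,0.03,3.45,0,0,0],[-0.07,0.03,3.45,0,0,0],[-0.07,0.03,3.45,0,0,0]]' ; python3 -m pendant '[[0,0,0,0,0,0],[0,0,0,0,0,0],[0,0,0,0,0,0],[0,0,0,0,0,0],[0,0,0,0,0,0],[0,0,0,0,0,0],[0,0,0,0,0,0],[0,0,0,0,0,0]]' 0 80; python3 -m pendant '[[0,0,-0.4,0,0,0],[0,0,-1.2,0,0,0],[0,0,-2.2,0,0,0],[0,0,-3.2,0,0,0],[0,0,-3.2,0,0,0],[0,0,-3.2,0,0,0]]'; python3 - <<'E'
from h import *
st();print(rel([.518,-.2208,.14],157.8))
E
```

```text
time_s: 13.8
eef_pos: [0.5769, 0.3195, 0.003]
tcp_rot: [[-0.378, -0.926, 0.001], [-0.926, 0.378, 0.001], [-0.001, -0.001, -1.0]]
ft_force: [0.4, 0.2, -0.7]
grip_width: 0.0853
finger_force: 0.0
time_s: 14.8
eef_pos: [0.5767, 0.3194, 0.0033]
tcp_rot: [[-0.378, -0.926, 0.001], [-0.926, 0.378, 0.0], [-0.001, -0.001, -1.0]]
ft_force: [-4.9, -3.0, 14.0]
grip_width: 0.0546
finger_force: 82.0
time_s: 15.55
eef_pos: [0.5761, 0.3192, 0.1297]
tcp_rot: [[-0.378, -0.926, -0.001], [-0.926, 0.378, -0.0], [0.001, 0.0, -1.0]]
ft_force: [-0.2, 0.2, -2.3]
grip_width: 0.0548
finger_force: 85.0
15.55 [0.5761 0.3192 0.1297] yang 157.77 j [ 0.51  0.58  0.25  1.24 -0.   -0.68] w 0.0548 f [-0.2  0.2 -2.3]
[13.046, -3.762, -0.253, 0.004, -0.005, -0.004]
```

```bash
python3 -m pendant '[[13.05,-3.76,-0.25,0,0,0],[13.05,-3.76,-0.25,0,0,0],[13.05,-3.76,-0.25,0,0,0],[13.05,-3.76,-0.25,0,0,0],[13.05,-3.76,-0.25,0,0,0],[13.05,-3.76,-0.25,0,0,0],[13.05,-3.76,-0.25,0,0,0],[13.05,-3.76,-0.25,0,0,0],[13.05,-3.76,-0.25,0,0,0],[13.05,-3.76,-0.25,0,0,0],[13.05,-3.76,-0.25,0,0,0],[13.05,-3.76,-0.25,0,0,0]]' >/dev/null; python3 - <<'E'
from seg import *
st();r=robot.get_image("wrist");s=robot.state()
# same yaw: shift view to pose of picture i
T=np.array(r["view"]);d=np.array([.5186,-.2210,.1442])-s["eef_pos"];T[:3,3]-=T[:3,:3]@d
ri=dict(r);ri["view"]=T
img=cv2.imread("pics/i.png");g=img.min(2);m=((g>185)*255).astype(np.uint8)
m[:,:280]=0;m[:,370:]=0;m[:172]=0;m[245:]=0
# outer rim: points on rim bottom/left/right half
cs,_=cv2.findContours(m,cv2.RETR_EXTERNAL,cv2.CHAIN_APPROX_NONE);c=max(cs,key=len)[:,0]
W=np.array([w(ri,u,v,.058)[:2]*1000 for u,v in c if v>200 and abs(u-322)>5])
A=np.c_[2*W,np.ones(len(W))];x=np.linalg.lstsq(A,(W**2).sum(1),rcond=None)[0];print("pipe",x[:2],np.sqrt(x[2]+x[0]**2+x[1]**2))
# cap underside/top in hand
zt=s["eef_pos"][2]-.0033+.016
blobs(r,zt,amin=500)
cv2.imwrite("pics/k.png",r["color"][:,:,::-1]);print(rel([.518,-.2194,.0575],157.8))
E
```

```text
17.05 [ 0.518  -0.2197  0.1397] yang 157.85 j [-0.4   0.37 -0.05  1.15  0.   -1.59] w 0.0546 f [-0.7  0.2 -2.1]
pipe [ 516.87991301 -220.67143707] 24.29152104523598
px [321. 250.] 12554 z 0.15253567941381663 rect c 505.7 -248.1 size 115.2 54.0 ang 68.1 | circ [ 507.2 -248.7] 57.6 mean [ 513.9 -228.9]
px [402. 218.] 1076 z 0.15253567941381663 rect c 475.2 -231.9 size 74.4 13.4 ang 70.0 | circ [ 474.6 -231.7] 37.3 mean [ 475.1 -229.5]
[-0.005, 0.005, 2.058, 0.006, 0.001, 0.009]
```

View pics/k.png

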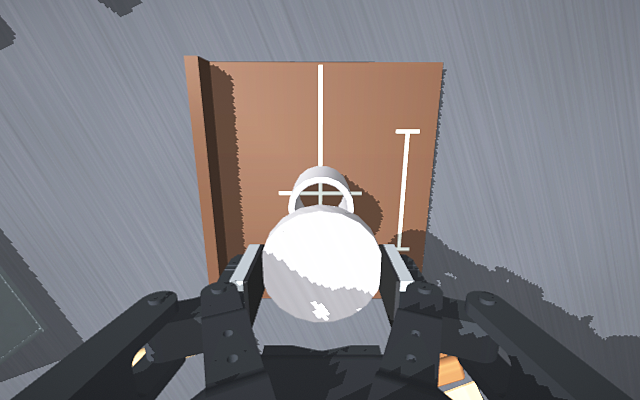

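```bash
python3 - <<'E'
from seg import *
r=robot.get_image("wrist");s=robot.state();zt=s["eef_pos"][2]-.0033+.016
T=np.array(s["tcp_rot"]);b=w(r,322.5,322,zt);print("cap", b+.029*T[:,0], (w(r,263,262,zt)+w(r,382.5,262,zt))/2, s["eef_pos"])
print(T.T@(b-s["eef_pos"]))
c=px(r,[.5173,-.2208,.058]);print(c)
E
```

```text
cap [ 0.51637389 -0.22094943  0.15267549] [ 0.51504249 -0.22391646  0.1526772 ] [ 0.51823596 -0.21981348  0.1399772 ]
[-0.02724657  0.00130062 -0.01269796]
[320.73220276 208.33089336]
```

```bash
python3 -m pendant '[[-0.01,-0.01,0.5,0,0,0],[-0.01,-0.01,1.1,0,0,0],[-0.01,-0.01,1.6,0,0,0],[-0.01,-0.01,1.85,0,0,0],[-0.01,-0.01,1.97,0,0,0],[-0.01,-0.01,2.02,0,0,0],[-0.01,-0.01,2.05,0,0,0],[-0.01,-0.01,2.06,0,0,0],[-0.01,-0.01,2.06,0,0,0],[-0.01,-0.01,2.06,0,0,0]]'; python3 -m pendant '[[0,0,0,0,0,0],[0,0,0,0,0,0],[0,0,0,0,0,0],[0,0,0,0,0,0],[0,0,0,0,0,0]]' 1; python3 -m pendant '[[0,0,-0.4,0,0,0],[0,0,-1.4,0,0,0],[0,0,-2,0,0,0],[0,0,-2.5,0,0,0],[0,0,-2.5,0,0,0]]' >/dev/null; python3 - <<'E'
from seg import *
st();r=robot.get_image("wrist");cv2.imwrite("pics/l.png",r["color"][:,:,::-1])
print(rel([.598,.1055,.14],161))
E
```

```text
time_s: 18.4
eef_pos: [0.5187, -0.2206, 0.0578]
tcp_rot: [[-0.378, -0.926, 0.0], [-0.926, 0.378, -0.0], [0.0, -0.0, -1.0]]
ft_force: [-0.7, -0.3, -2.1]
grip_width: 0.0548
finger_force: 85.1
time_s: 19.02
eef_pos: [0.5187, -0.2206, 0.0577]
tcp_rot: [[-0.378, -0.926, 0.0], [-0.926, 0.378, -0.0], [0.0, -0.0, -1.0]]
ft_force: [0.1, -0.2, -0.6]
grip_width: 0.0847
finger_force: 0.0
19.65 [ 0.5196 -0.221   0.16  ] yang 157.77 j [-0.4   0.36 -0.01  1.19  0.   -1.58] w 0.0854 f [-0.  -0.3 -0.7]
[-8.297, 1.259, 0.462, -0.015, -0.001, -0.538]
```

View pics/l.png

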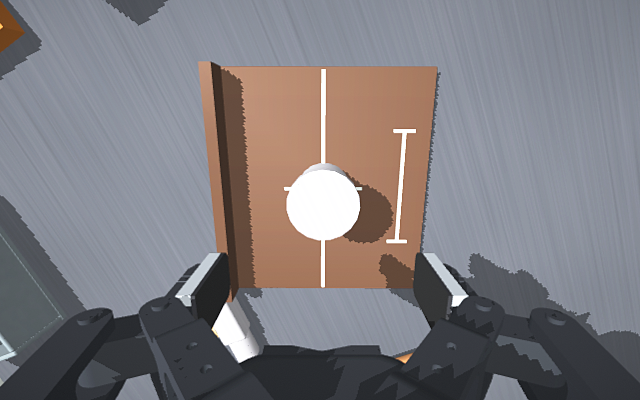

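```bash
python3 -m pendant '[[-8.3,1.26,0.46,0,0,-0.54],[-8.3,1.26,0.46,0,0,-0.54],[-8.3,1.26,0.46,0,0,-0.54],[-8.3,1.26,0.46,0,0,-0.54],[-8.3,1.26,0.46,0,0,-0.54],[-8.3,1.26,0.46,0,0,-0.54],[-8.3,1.26,0.46,0,0,-0.54],[-8.3,1.26,0.46,0,0,-0.54],[-8.3,1.26,0.46,0,0,-0.54],[-8.3,1.26,0.46,0,0,-0.54]]' >/dev/null; python3 - <<'E'
from seg import *
st();r=robot.get_image("wrist");blobs(r,.049,amin=300)
print(rel([.598,.1055,.018],161))
E
```

```text
20.95 [0.5976 0.1049 0.1395] yang 160.94 j [ 0.17  0.46  0.08  1.19 -0.   -1.06] w 0.0853 f [ 1.2 -0.5 -0. ]
px [448. 148.] 1271 z 0.049 rect c 493.4 93.0 size 39.8 50.2 ang 67.6 | circ [493.4  92.9] 31.5 mean [493.4  92.7]
px [319. 206.] 840 z 0.049 rect c 598.7 105.3 size 39.3 39.9 ang 70.9 | circ [598.7 104.9] 27.7 mean [598.3 104.3]
px [480. 239.] 1202 z 0.049 rect c 486.1 174.7 size 43.2 21.4 ang 61.5 | circ [486.3 174.8] 23.7 mean [484.8 172.8]
[-0.014, -0.004, 3.037, -0.002, 0.001, -0.009]
```

```bash
python3 -m pendant '[[-0.01,-0.02,0.8,0,0,0],[-0.01,-0.02,1.8,0,0,0],[-0.01,-0.02,2.5,0,0,0],[-0.01,-0.02,2.9,0,0,0],[-0.01,-0.02,3.02,0,0,0],[-0.01,-0.02,3.02,0,0,0],[-0.01,-0.02,3.02,0,0,0]]' >/dev/null; python3 -m pendant '[[0,0,0,0,0,0],[0,0,0,0,0,0],[0,0,0,0,0,0],[0,0,0,0,0,0],[0,0,0,0,0,0],[0,0,0,0,0,0],[0,0,0,0,0,0],[0,0,0,0,0,0],[0,0,0,0,0,0]]' 0 60; python3 -m pendant '[[0,0,-0.4,0,0,0],[0,0,-1.2,0,0,0],[0,0,-2.2,0,0,0],[0,0,-3.0,0,0,0],[0,0,-3.0,0,0,0],[0,0,-3.0,0,0,0]]'; python3 - <<'E'
from h import *
st();print(rel([.5445,-.1555,.13],157.8))
E
```

```text
time_s: 23.0
eef_pos: [0.5988, 0.1059, 0.019]
tcp_rot: [[-0.325, -0.946, 0.001], [-0.946, 0.325, 0.0], [-0.0, -0.001, -1.0]]
ft_force: [-1.5, -0.5, 6.3]
grip_width: 0.0391
finger_force: 61.1
time_s: 23.75
eef_pos: [0.5981, 0.1059, 0.1381]
tcp_rot: [[-0.325, -0.946, -0.001], [-0.946, 0.325, -0.0], [0.0, 0.001, -1.0]]
ft_force: [-0.4, -1.0, -2.7]
grip_width: 0.0391
finger_force: 60.9
23.75 [0.5981 0.1059 0.1381] yang 161.01 j [ 0.18  0.47  0.09  1.19 -0.   -1.06] w 0.0391 f [-0.4 -1.  -2.7]
[6.615, -0.859, 0.205, 0.006, -0.003, 0.535]
```

```bash
python3 -m pendant '[[6.6,-0.87,0.2,0,0,0.54],[6.6,-0.87,0.2,0,0,0.54],[6.6,-0.87,0.2,0,0,0.54],[6.6,-0.87,0.2,0,0,0.54],[6.6,-0.87,0.2,0,0,0.54],[6.6,-0.87,0.2,0,0,0.54],[6.6,-0.87,0.2,0,0,0.54],[6.6,-0.87,0.2,0,0,0.54],[6.6,-0.87,0.2,0,0,0.54],[6.6,-0.87,0.2,0,0,0.54]]' >/dev/null; python3 - <<'E'
from h import *
st();print(rel([.545,-.155,.023],157.8))
E
```

```text
25.0 [ 0.5456 -0.1546  0.1305] yang 157.8 j [-0.28  0.39 -0.05  1.13  0.   -1.46] w 0.0393 f [-0.2 -0.  -1.2]
[0.015, 0.011, 2.688, -0.001, 0.0, 0.001]
```

```bash
python3 -m pendant '[[0.01,0.01,0.7,0,0,0],[0.01,0.01,1.5,0,0,0],[0.01,0.01,2.1,0,0,0],[0.01,0.01,2.45,0,0,0],[0.01,0.01,2.6,0,0,0],[0.01,0.01,2.67,0,0,0],[0.01,0.01,2.69,0,0,0],[0.01,0.01,2.69,0,0,0],[0.01,0.01,2.69,0,0,0]]'; python3 -m pendant '[[0,0,0,0,0,0],[0,0,0,0,0,0],[0,0,0,0,0,0],[0,0,0,0,0,0],[0,0,0,0,0,0]]' 1; python3 -m pendant '[[0,0,-0.4,0,0,0],[0,0,-1.4,0,0,0],[0,0,-2,0,0,0],[0,0,-3,0,0,0],[0,0,-3,0,0,0]]' >/dev/null; python3 - <<'E'
from seg import *
st();r=robot.get_image("wrist");cv2.imwrite("pics/m.png",r["color"][:,:,::-1]);blobs(r,.053,amin=300)
print(rel([.4936,.093,.14],157.6))
E
```

```text
time_s: 26.12
eef_pos: [0.5452, -0.1554, 0.0233]
tcp_rot: [[-0.378, -0.926, 0.001], [-0.926, 0.378, -0.0], [-0.0, -0.001, -1.0]]
ft_force: [-0.3, 0.7, -2.4]
grip_width: 0.0391
finger_force: 61.0
time_s: 26.75
eef_pos: [0.5449, -0.1553, 0.0229]
tcp_rot: [[-0.378, -0.926, -0.0], [-0.926, 0.378, 0.0], [0.0, 0.0, -1.0]]
ft_force: [0.1, 0.4, -0.3]
grip_width: 0.0856
finger_force: 0.0
27.38 [ 0.5467 -0.1558  0.1469] yang 157.77 j [-0.28  0.38 -0.03  1.16  0.   -1.46] w 0.0854 f [ 0.8  0.6 -0.2]
px [324. 107.] 6163 z 0.053 rect c 518.3 -234.3 size 61.0 104.6 ang 1.9 | circ [ 512.4 -234.5] 56.8 mean [ 516.7 -223.9]
px [411. 105.] 693 z 0.053 rect c 459.8 -196.7 size 94.3 16.9 ang 67.4 | circ [ 459.9 -196.7] 47.9 mean [ 458.2 -200.2]
px [324. 202.] 996 z 0.053 rect c 544.1 -155.8 size 40.5 40.2 ang 67.8 | circ [ 544.  -156.2] 27.7 mean [ 543.3 -157. ]
px [202. 246.] 624 z 0.053 rect c 650.6 -159.8 size 26.5 22.7 ang 86.6 | circ [ 649.6 -159.6] 16.3 mean [ 651.  -160.8]
px [235. 299.] 453 z 0.053 rect c 649.3 -110.8 size 40.5 16.5 ang 85.1 | circ [ 647.4 -110.8] 20.8 mean [ 648.3 -105.1]
[-5.256, 3.561, 0.114, -0.031, 0.004, 0.028]
```

View pics/m.png

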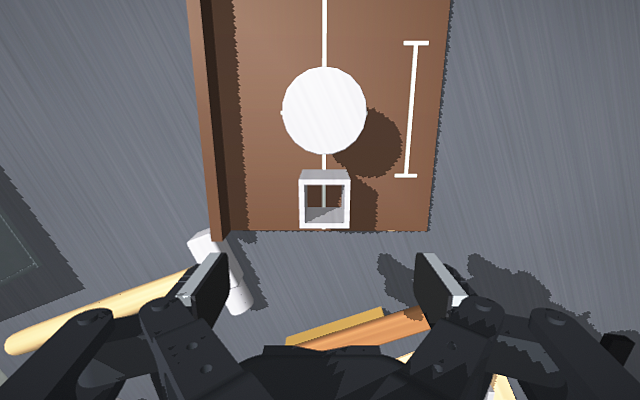

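```bash
python3 -m pendant '[[-5.26,3.56,0.1,0,0,0.03],[-5.26,3.56,0.1,0,0,0.03],[-5.26,3.56,0.1,0,0,0.03],[-5.26,3.56,0.1,0,0,0.03],[-5.26,3.56,0.1,0,0,0.03],[-5.26,3.56,0.1,0,0,0.03],[-5.26,3.56,0.1,0,0,0.03],[-5.26,3.56,0.1,0,0,0.03],[-5.26,3.56,0.1,0,0,0.03]]' >/dev/null; python3 - <<'E'
from seg import *
st();r=robot.get_image("wrist");blobs(r,.049,amin=300)
print(rel([.4936,.093,.018],157.6))
E
```

```text
28.55 [0.4929 0.0927 0.1389] yang 157.52 j [ 0.19  0.25 -0.22  1.1  -0.   -0.99] w 0.0854 f [-0.1  0.   0.1]
px [ 5. 38.] 312 z 0.049 rect c 641.1 -98.3 size 22.0 10.4 ang 51.5 | circ [ 645.1 -101.5] 11.0 mean [643.  -98.8]
px [18. 70.] 644 z 0.049 rect c 648.3 -78.1 size 27.0 11.9 ang 86.1 | circ [649.5 -78. ] 13.7 mean [648.  -78.7]
px [320. 207.] 1075 z 0.049 rect c 493.3 93.0 size 39.2 49.9 ang 67.4 | circ [493.4  93. ] 31.4 mean [493.   92.6]
px [373. 311.] 921 z 0.049 rect c 482.6 191.9 size 53.0 21.4 ang 61.6 | circ [482.5 191.6] 28.2 mean [486.8 196.8]
[-0.011, -0.016, 3.021, 0.001, -0.001, -0.011]
```

```bash
python3 -m pendant '[[-0.01,-0.01,0.8,0,0,0],[-0.01,-0.01,1.8,0,0,0],[-0.01,-0.01,2.5,0,0,0],[-0.01,-0.01,2.9,0,0,0],[-0.01,-0.01,3.0,0,0,0],[-0.01,-0.01,3.0,0,0,0],[-0.01,-0.01,3.0,0,0,0]]' >/dev/null; python3 -m pendant '[[0,0,0,0,0,0],[0,0,0,0,0,0],[0,0,0,0,0,0],[0,0,0,0,0,0],[0,0,0,0,0,0],[0,0,0,0,0,0],[0,0,0,0,0,0],[0,0,0,0,0,0]]' 0 70; python3 -m pendant '[[0,0,-0.4,0,0,0],[0,0,-1.2,0,0,0],[0,0,-2.2,0,0,0],[0,0,-3.2,0,0,0],[0,0,-3.2,0,0,0],[0,0,-3.2,0,0,0]]'; python3 - <<'E'
from h import *
st();print(rel([.492,-.285,.15],157.8))
E
```

```text
time_s: 30.48
eef_pos: [0.4935, 0.0937, 0.0195]
tcp_rot: [[-0.381, -0.924, 0.001], [-0.924, 0.381, 0.0], [-0.0, -0.001, -1.0]]
ft_force: [-2.9, -0.5, 11.0]
grip_width: 0.0494
finger_force: 72.4
time_s: 31.22
eef_pos: [0.4929, 0.0935, 0.1461]
tcp_rot: [[-0.381, -0.924, -0.001], [-0.924, 0.381, -0.0], [0.0, 0.001, -1.0]]
ft_force: [0.6, -0.8, -3.6]
grip_width: 0.0489
finger_force: 73.6
31.23 [0.4929 0.0935 0.1461] yang 157.59 j [ 0.19  0.25 -0.21  1.12  0.   -0.99] w 0.0489 f [ 0.6 -0.8 -3.6]
[8.757, -3.588, -0.096, 0.007, -0.005, -0.035]
```

```bash
python3 -m pendant '[[8.76,-3.59,-0.1,0,0,-0.03],[8.76,-3.59,-0.1,0,0,-0.03],[8.76,-3.59,-0.1,0,0,-0.03],[8.76,-3.59,-0.1,0,0,-0.03],[8.76,-3.59,-0.1,0,0,-0.03],[8.76,-3.59,-0.1,0,0,-0.03],[8.76,-3.59,-0.1,0,0,-0.03],[8.76,-3.59,-0.1,0,0,-0.03],[8.76,-3.59,-0.1,0,0,-0.03],[8.76,-3.59,-0.1,0,0,-0.03],[8.76,-3.59,-0.1,0,0,-0.03]]' >/dev/null; python3 - <<'E'
from h import *
st();print(rel([.4918,-.2848,.0237],157.8))
E
```

```text
32.6 [ 0.4926 -0.2844  0.151 ] yang 157.83 j [-0.52  0.38 -0.01  1.18  0.   -1.71] w 0.0492 f [ 0.2  0.2 -1.9]
[0.016, 0.016, 3.183, -0.002, -0.0, 0.005]
```

```bash
python3 -m pendant '[[0.01,0.01,0.8,0,0,0],[0.01,0.01,1.7,0,0,0],[0.01,0.01,2.5,0,0,0],[0.01,0.01,2.9,0,0,0],[0.01,0.01,3.07,0,0,0],[0.01,0.01,3.15,0,0,0],[0.01,0.01,3.18,0,0,0],[0.01,0.01,3.18,0,0,0],[0.01,0.01,3.18,0,0,0]]'; python3 -m pendant '[[0,0,0,0,0,0],[0,0,0,0,0,0],[0,0,0,0,0,0],[0,0,0,0,0,0],[0,0,0,0,0,0]]' 1; python3 -m pendant '[[0,0,-0.4,0,0,0],[0,0,-1.4,0,0,0],[0,0,-2,0,0,0],[0,0,-3,0,0,0],[0,0,-3,0,0,0]]' >/dev/null; python3 - <<'E'
from seg import *
st();r=robot.get_image("wrist");cv2.imwrite("pics/n.png",r["color"][:,:,::-1]);blobs(r,.053,amin=300)
print(rel([.4807,.2078,.14],151.6))
E
```

```text
time_s: 33.72
eef_pos: [0.4921, -0.2854, 0.0241]
tcp_rot: [[-0.378, -0.926, 0.001], [-0.926, 0.378, -0.0], [0.0, -0.001, -1.0]]
ft_force: [-0.3, 1.0, -3.3]
grip_width: 0.049
finger_force: 73.6
time_s: 34.35
eef_pos: [0.4919, -0.2853, 0.0237]
tcp_rot: [[-0.378, -0.926, 0.0], [-0.926, 0.378, -0.0], [0.0, -0.0, -1.0]]
ft_force: [-1.0, 0.0, -0.5]
grip_width: 0.0856
finger_force: 0.0
34.98 [ 0.4935 -0.2862  0.1477] yang 157.77 j [-0.53  0.38 -0.02  1.17  0.   -1.71] w 0.0855 f [ 0.   0.1 -0.9]
px [323. 268.] 7071 z 0.053 rect c 513.1 -235.3 size 166.5 60.8 ang 68.9 | circ [ 511.6 -235.9] 84.3 mean [ 513.7 -232. ]
px [399. 252.] 479 z 0.053 rect c 451.1 -217.2 size 94.6 17.5 ang 67.9 | circ [ 451.4 -217.3] 48.0 mean [ 449.1 -222.7]
px [196. 278.] 597 z 0.053 rect c 616.5 -267.9 size 60.1 14.9 ang 36.6 | circ [ 613.  -263.1] 30.1 mean [ 617.  -266.4]
px [447. 279.] 611 z 0.053 rect c 418.5 -187.1 size 15.2 59.7 ang 8.4 | circ [ 424.  -186.3] 29.9 mean [ 419.1 -184.8]
[-11.309, 4.947, 0.123, -0.031, -0.003, 1.029]
```

View pics/n.png

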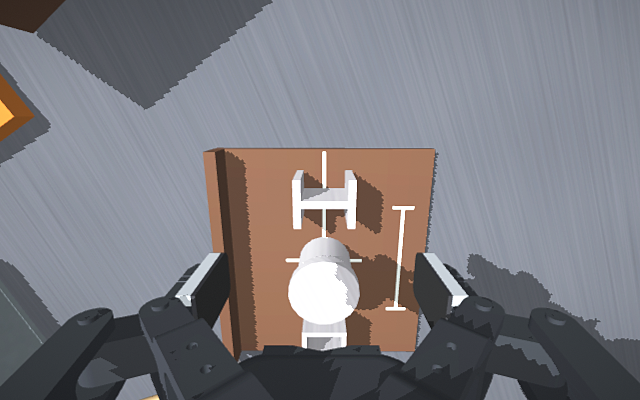

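```bash
python3 -m pendant '[[-11.31,4.95,0.1,0,0,1.03],[-11.31,4.95,0.1,0,0,1.03],[-11.31,4.95,0.1,0,0,1.03],[-11.31,4.95,0.1,0,0,1.03],[-11.31,4.95,0.1,0,0,1.03],[-11.31,4.95,0.1,0,0,1.03],[-11.31,4.95,0.1,0,0,1.03],[-11.31,4.95,0.1,0,0,1.03],[-11.31,4.95,0.1,0,0,1.03],[-11.31,4.95,0.1,0,0,1.03],[-11.31,4.95,0.1,0,0,1.03],[-11.31,4.95,0.1,0,0,1.03]]' >/dev/null; python3 - <<'E'
from seg import *
st();r=robot.get_image("wrist");blobs(r,.016,amin=500)
print(rel([.4807,.2078,.0055],151.6))
E
```

```text
36.52 [0.4799 0.2074 0.1398] yang 151.5 j [ 0.41  0.29 -0.16  1.11 -0.   -0.67] w 0.0855 f [0.3 0.4 0.5]
px [320. 194.] 2343 z 0.016 rect c 480.6 207.4 size 77.8 23.9 ang 61.6 | circ [480.5 207.5] 40.7 mean [479.9 206.3]
[-0.015, -0.014, 3.357, -0.0, -0.0, -0.015]
```

```bash
python3 -m pendant '[[-0.01,-0.01,0.8,0,0,0],[-0.01,-0.01,1.8,0,0,0],[-0.01,-0.01,2.6,0,0,0],[-0.01,-0.01,3.1,0,0,0],[-0.01,-0.01,3.3,0,0,0],[-0.01,-0.01,3.34,0,0,0],[-0.01,-0.01,3.34,0,0,0]]' >/dev/null; python3 -m pendant '[[0,0,0,0,0,0],[0,0,0,0,0,0],[0,0,0,0,0,0],[0,0,0,0,0,0],[0,0,0,0,0,0],[0,0,0,0,0,0],[0,0,0,0,0,0],[0,0,0,0,0,0],[0,0,0,0,0,0],[0,0,0,0,0,0],[0,0,0,0,0,0]]' 0 60; python3 -m pendant '[[0,0,-0.4,0,0,0],[0,0,-1.2,0,0,0],[0,0,-2.2,0,0,0],[0,0,-3.2,0,0,0],[0,0,-3.2,0,0,0],[0,0,-3.2,0,0,0]]'; python3 - <<'E'
from h import *
st();print(rel([.4485,-.1920,.14],157.8))
E
```

```text
time_s: 38.83
eef_pos: [0.4805, 0.2086, 0.0066]
tcp_rot: [[-0.476, -0.88, 0.001], [-0.88, 0.476, 0.0], [-0.0, -0.0, -1.0]]
ft_force: [-1.6, -0.2, 8.0]
grip_width: 0.023
finger_force: 59.4
time_s: 39.58
eef_pos: [0.48, 0.2084, 0.1333]
tcp_rot: [[-0.476, -0.88, -0.001], [-0.88, 0.476, -0.0], [0.001, 0.001, -1.0]]
ft_force: [0.1, 0.2, -3.0]
grip_width: 0.0232
finger_force: 59.7
39.58 [0.48   0.2084 0.1333] yang 151.59 j [ 0.41  0.3  -0.17  1.1   0.   -0.67] w 0.0232 f [ 0.1  0.2 -3. ]
[9.179, -4.071, -0.164, 0.006, -0.006, -1.035]
```

```bash
python3 -m pendant '[[0,0,0.8,0,0,0],[0,0,1.8,0,0,0],[0,0,2.6,0,0,0],[0,0,3.0,0,0,0],[0,0,3.15,0,0,0],[0,0,3.19,0,0,0],[0,0,3.19,0,0,0],[0,0,3.19,0,0,0]]'; python3 -m pendant '[[0,0,0,0,0,0],[0,0,0,0,0,0],[0,0,0,0,0,0],[0,0,0,0,0,0],[-0.2,0,0,0,0,0],[-0.4,0,0,0,0,0],[-0.6,0,0,0,0,0],[-0.63,0,0,0,0,0],[-0.63,0,0,0,0,0],[-0.63,0,0,0,0,0]]' 0.5;  python3 -m pendant '[[0,0,0,0,0,0],[0,0,0,0,0,0],[0,0,0,0,0,0],[0,0,0,0,0,0],[0,0,0,0,0,0],[0,0,0,0,0,0],[0,0,0,0,0,0],[0,0,0,0,0,0]]' 0 95; python3 -m pendant '[[0,0,-0.4,0,0,0],[0,0,-1.2,0,0,0],[0,0,-2.2,0,0,0],[0,0,-3.2,0,0,0],[0,0,-3.2,0,0,0],[0,0,-3.2,0,0,0]]'; python3 - <<'E'
from h import *
st()
r=robot.get_image("wrist");cv2.imwrite("pics/o.png",r["color"][:,:,::-1])
E
```

```text
time_s: 40.58
eef_pos: [0.4792, 0.208, 0.0066]
tcp_rot: [[-0.476, -0.88, -0.002], [-0.88, 0.476, -0.001], [0.002, 0.001, -1.0]]
ft_force: [-8.7, -3.8, 11.8]
grip_width: 0.0231
finger_force: 61.2
time_s: 41.82
eef_pos: [0.4922, 0.2305, 0.0065]
tcp_rot: [[-0.476, -0.879, -0.0], [-0.879, 0.476, -0.0], [0.0, 0.0, -1.0]]
ft_force: [-0.1, 0.2, -0.2]
grip_width: 0.0428
finger_force: 0.0
time_s: 42.82
eef_pos: [0.4923, 0.2306, 0.007]
tcp_rot: [[-0.476, -0.879, 0.0], [-0.879, 0.476, 0.0], [-0.0, -0.0, -1.0]]
ft_force: [-3.3, -1.0, 10.6]
grip_width: 0.022
finger_force: 93.7
time_s: 43.58
eef_pos: [0.4921, 0.2306, 0.1343]
tcp_rot: [[-0.476, -0.88, -0.0], [-0.88, 0.476, -0.0], [0.0, 0.0, -1.0]]
ft_force: [0.5, -0.1, -2.3]
grip_width: 0.0218
finger_force: 93.8
43.58 [0.4921 0.2306 0.1343] yang 151.59 j [ 0.44  0.34 -0.12  1.12  0.   -0.64] w 0.0218 f [ 0.5 -0.1 -2.3]
```

View pics/o.png

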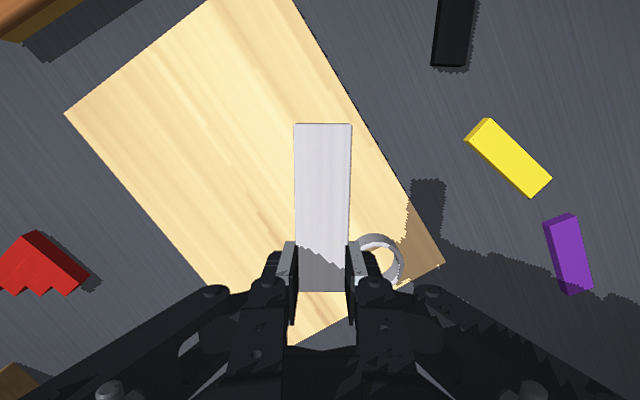

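```bash
python3 - <<'E'
from h import *
r=robot.get_image("wrist");s=robot.state();z=s["eef_pos"][2]-.007+.016;T=np.array(s["tcp_rot"])
for q in[(294,123.5),(351.5,123.5),(297.5,230),(349,230)]: print((T.T@(w(r,*q,z)-s["eef_pos"])*1000).round(1))
yw=np.radians(157.8);Tx=np.array([-.378,-.926,0])
tgt=np.array([.449,-.1917,0])
p=tgt-Tx*.0265;p[2]=.14;print(p,rel(p,157.8))
E
```

```text
[ 66.6 -10.9  -8.9]
[66.6 13.1 -8.9]
[ 19.2 -10.4  -9. ]
[19.1 13.2 -9. ]
[ 0.459017 -0.167161  0.14    ] [9.13, -4.011, -0.154, 0.011, -0.014, -1.036]
```

```bash
python3 -m pendant '[[9.14,-4.02,-0.15,0,0,-1.04],[9.14,-4.02,-0.15,0,0,-1.04],[9.14,-4.02,-0.15,0,0,-1.04],[9.14,-4.02,-0.15,0,0,-1.04],[9.14,-4.02,-0.15,0,0,-1.04],[9.14,-4.02,-0.15,0,0,-1.04],[9.14,-4.02,-0.15,0,0,-1.04],[9.14,-4.02,-0.15,0,0,-1.04],[9.14,-4.02,-0.15,0,0,-1.04],[9.14,-4.02,-0.15,0,0,-1.04],[9.14,-4.02,-0.15,0,0,-1.04],[9.14,-4.02,-0.15,0,0,-1.04]]' >/dev/null; python3 - <<'E'
from h import *
st();print(rel([.4592,-.1678,.0113],157.8))
r=robot.get_image("wrist");cv2.imwrite("pics/q.png",r["color"][:,:,::-1])
E
```

```text
45.17 [ 0.4599 -0.167   0.1405] yang 157.87 j [-0.35  0.23 -0.25  1.09 -0.   -1.53] w 0.0217 f [ 0.6 -0.8 -1.7]
[0.026, 0.008, 3.231, -0.0, -0.0, 0.012]
```

View pics/q.png

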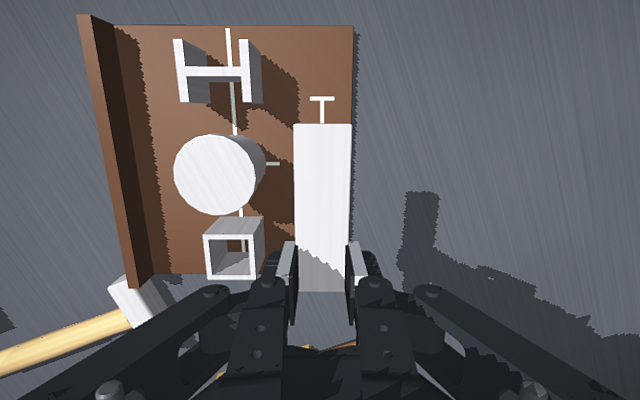

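```bash
python3 -m pendant '[[0.02,0.01,0.7,0,0,0],[0.02,0.01,1.4,0,0,0],[0.02,0.01,2.0,0,0,0],[0.02,0.01,2.3,0,0,0],[0.02,0.01,2.5,0,0,0],[0.02,0.01,2.6,0,0,0]]'; python3 -m pendant '[[0,0,0.2,0,0,0],[0,0,0.4,0,0,0],[0,0,0.55,0,0,0],[0,0,0.6,0,0,0],[0,0,0.63,0,0,0],[0,0,0.63,0,0,0]]'
```

```text
time_s: 45.98
eef_pos: [0.4594, -0.168, 0.0366]
tcp_rot: [[-0.377, -0.926, 0.0], [-0.926, 0.377, -0.0], [-0.0, -0.0, -1.0]]
ft_force: [-0.7, 0.8, -1.5]
grip_width: 0.0221
finger_force: 93.8
time_s: 46.72
eef_pos: [0.4592, -0.168, 0.0114]
tcp_rot: [[-0.377, -0.926, 0.0], [-0.926, 0.377, -0.0], [-0.0, -0.0, -1.0]]
ft_force: [-0.7, -0.5, -1.7]
grip_width: 0.0219
finger_force: 93.8
```

```bash
python3 -m pendant '[[0,0,0,0,0,0],[0,0,0,0,0,0],[0,0,0,0,0,0],[0,0,0,0,0,0]]' 0.37; python3 -m pendant '[[0,0,-0.3,0,0,0],[0,0,-1,0,0,0],[0,0,-2,0,0,0],[0,0,-3.5,0,0,0],[0,0,-5,0,0,0],[0.65,2.5,-5,0,0,0],[0.65,2.5,-5,0,0,0],[0.65,2.5,-5,0,0,0]]' ; python3 - <<'E'
from seg import *
st();a=robot.get_image("wrist")["color"];b=robot.get_image("side");cv2.imwrite("pics/t.png",np.hstack([a[:,170:490],cv2.resize(b["color"][110:235,270:390],(384,400))])[:,:,::-1])
E
```

```text
time_s: 47.22
eef_pos: [0.4592, -0.168, 0.0114]
tcp_rot: [[-0.377, -0.926, 0.0], [-0.926, 0.377, -0.0], [0.0, -0.0, -1.0]]
ft_force: [-0.4, 1.4, 1.1]
grip_width: 0.0315
finger_force: 0.0
time_s: 48.22
eef_pos: [0.3549, -0.1541, 0.2126]
tcp_rot: [[-0.378, -0.926, 0.001], [-0.926, 0.378, -0.001], [0.0, -0.002, -1.0]]
ft_force: [0.8, -0.7, 0.2]
grip_width: 0.0317
finger_force: 0.0
48.23 [ 0.3549 -0.1541  0.2126] yang 157.78 j [-0.41 -0.02 -0.34  1.25 -0.   -1.59] w 0.0317 f [ 0.8 -0.7  0.2]
```

View pics/t.png

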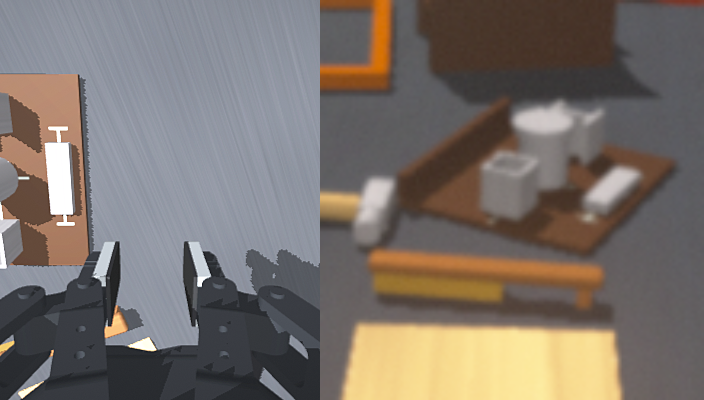

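```bash
python3 -c "
from cell import robot
print(robot.sign_off())"
```

```text
the job is handed in; nothing more can be done
None
```

The post foot is fitted up and handed in after about 48 s, in the order asked: pipe on the cross, cap on the pipe, tube left and beam right on the long line with about 25 mm gaps to the pipe, and bar centred on the front line. By my camera measurements parts are within about 1 mm. The short pipe, brush, hammer, magnet and look-alikes were not touched.

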